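Zero the left code wheel of the measuring instrument

ROBOT

A 6-joint arm with a two-finger parallel gripper is mounted at the origin on the work surface. World frame = base frame: x ahead of the robot, y to its left, z up, the work surface at z = 0. Lengths are in m, angles in rad, forces in N, time in s.
With the tool pointing down it reaches from about 0.35 to 0.725 m from the base axis. Payload 6 kg.
Tool frame: the origin (TCP) lies at the very end of the fingers, on their centre line; the grasp point (between the pads) lies 19 mm behind it; z points along the fingers, y is the line along which they close (so a half turn about z gives the same grasp; the last joint's range is limited). The gripper opens to 85 mm and grips with 20 to 120 N. Pads are 22 mm wide; open, the fingers measure 114 mm over their backs; the gripper's body (76 mm by 85 mm) begins 54 mm behind the grasp point. The pads swing forward as they close: fully open they stand 13 mm farther back than shut.
Start: joints at [1.641, 0.04, 0.085, 0, -1.615, -0.334], TCP at [0.156, 0.579, 0.231] pointing down, gripper open.
Joint ranges: [-2.56, 2.56], [-1.29, 2.01], [-1.08, 1.49], [-3.29, 1.98], [-2.81, -0.18], [-2.99, 2.99]. Speed limits (rad/s): [2.57, 2.57, 3.01, 3.14, 3.14, 3.14].

INTERFACE

Orientations are given as a rotation vector (axis times angle).
In Python, from station import bot gives the robot as it stands.
- The arm moves only by the tool carry_out, never from a script. Its argument "steps" is a list of rows, each an object of numbers: "ax", "ay", "az": the turn, a rotation vector about the tool's x, y, z in degrees; "x", "y", "z": the shift along the tool's x, y, z in cm; "gripper": the opening, from -1 (shut) to 1 (fully open). A call has 1 to 20 rows; each row is the pose to reach, as a shift and turn from the pose commanded when the call began, along the tool's axes at that moment; what a row does not reach only later rows make up. A row lasts 1/12 s, in which the tool goes at most 41.7 mm and 7.16 degrees, less where a joint would pass 70% of its speed; a pose out of reach is approached as far as the arm can. A call with a gripper value outside its range is refused whole. The fingers move at their own pace and stop on an object; "newtons" is the grip in N (left out, the last holds). Time passes only in rows, so rows that repeat a pose let the fingers close. It gives the time, the measured TCP pose, the force, the opening and the grip force at its end, in the units of the state.
- bot.sense(): the state, without advancing time (a new reading comes with each control period).
- bot.capture(name): name is "side" or "top"; returns (picture, depth): 480x640x3 uint8, blue, green, red; 480x640 float32, m along the optical axis (not along the pixel's ray), 0 where there is no reading.
- bot.calibration(name): a dict with "K" (3x3 intrinsics, pixels), "D" ([k1, k2, p1, p2, k3] as OpenCV has them; the pictures are not rectified), "R" (3x3) and "t" (3): a world point X has camera coordinates R X + t. Camera axes: x right, y down, z forward; pixel columns grow to the right and rows downward; lengths in m; the calibration is good to about 2 mm. A picture is of the moment at which its call begins. calibration takes no time and is no camera call.
- bot.hand_in(): hands the job in; it is judged then, once.
The state is a dict: "clock": time; "joints": joint angles; "dq": joint speeds; "effort": joint torques, N m; "tcp_pos": TCP position; "orientation": TCP orientation; "ft_force": force on the tool from outside, world axes, zero at the start; "moment": the same for the moment, N m; "grip_width": opening from 0.0 (shut) to 1.0 (fully open); "grip_force": force on a finger pad.
Only numpy, scipy, OpenCV 4.12 (cv2) and the standard library are available. Lean on these libraries where they do the work, as an engineer would, in place of code of your own. Each camera call takes 0.05 s, during which the arm holds its last target. There are 200 camera calls.

TASK

Set the left code wheel of the measuring instrument to zero: roll it up, ridge by ridge, until its one extra-long ridge comes up and stands in line with the steel pointers on either side of it, then let go. Leave the right wheel as it is and do not push away the V-block, ring gauge, wooden case and screwdriver that lie around the instrument.

Things in the scene. Friction and masses are not known exactly. Their poses are not given: they have to be found in the camera images.
- console: Fixed bench instrument, 264 mm wide, two ridged code wheels in its sloping front. Origin: on the table, straight below the middle of the wheels' axle; +x to its rear, +y to the left seen from its front, z up. The base behind the wheels is 170 mm high. Loose things stand around it.
- panel_mid (a point): Middle of the flat front panel, 20 mm out from the axle; axes as the console's. The panel slopes 28 deg from level, facing the robot's side: out of it is (-0.469, 0, 0.883), up it is (0.883, 0, 0.469) in these axes. It runs 75 mm up and 75 mm down the slope from here, and 132 mm to each side.
- head_edge (a point): Middle of the lower front edge of the white head overhanging the wheels; axes as the console's. In the console's frame the head spans x -15 to 150 mm, y +-100 mm, z 190 to 253 mm. So a gripper must reach the wheels tilted, about square to the sloping panel (22 to 35 deg from vertical).
- lamp_tip (a point): Front end of the left spot lamp: a level tube, 20 mm across, over the middle of the left wheel, running 82 mm back from here along console x, 305 mm above the table. A like lamp stands over the right wheel. They bar an upright gripper.
- left_hub (a point): Left wheel's centre, 105 mm above the table, 60 mm left of the console's middle; axes as the console's, axle along y; fixed. The wheel is a drum of 45 mm radius, 40 mm wide, part sunk in the panel, with 8 ridges, one every 45 deg (0.785 rad), 9 mm thick, out to 58 mm radius. Seven are 44 mm long (along y); the index ridge is 80 mm long, centred like the others.
- left_wheel (a joint): Angle of the left wheel (rad). 0: its long index ridge points square out of the panel, in line with its pointers. Negative: it is that far below them (at first hidden in the housing). Grows as the wheel is rolled up (the near rim moves up the slope). Stops at -2.95 and 0.7. It stays where it is left; turning takes about 0.15 N m (3 N at the ridges).
- left_bar (a point): Middle of the outer edge of the left wheel's long index ridge, 58 mm from the axle; turns with the wheel.
- right_hub (a point): Centre of the right wheel, same shape and size, 60 mm right of the console's middle; axes as the console's; fixed.
- right_bar (a point): Middle of the outer edge of the right wheel's index ridge, 58 mm from the axle. This wheel turns as easily as the left one and must be left as it is.
- console_mid (a point): Middle of the axle, midway between the wheels; axes as the console's. The pointers are three fixed steel fins, 8 mm thick, standing square out of the panel to 53 mm from the axle: one here in the middle (26 mm wide along y) and one at each outer side (22 mm wide, centred 119 mm from the middle). The left wheel's are the middle and the left fin.
- vblock: Bystander: a steel V-block, 70 x 50 x 40 mm. Origin at the centre of its underside.
- ring_gauge: Bystander: a steel ring gauge, 72 mm across, 22 mm high. Origin at the centre of its underside.
- case: Bystander: a closed wooden gauge-block case, 120 x 85 x 34 mm. Origin at the centre of its underside.
- driver: Bystander: a screwdriver lying down, 180 mm long.

How it is judged:
At the end, for the whole second after the job is handed in: The left wheel rests with its long ridge in line with its pointers, within 0.15 rad (about 8 mm at the rim), and the right wheel's long ridge is within 10 mm of where it began (value of joint left_wheel between -0.15 and 0.15 rad and velocity of joint left_wheel between -0.05 and 0.05 rad/s and distance of right_bar from where it was at the start of the episode below 0.01 m); the robot touches nothing.
It fails at once if the right wheel is turned (its long ridge moves more than 10 mm) (distance of right_bar from where it was at the start of the episode above 0.01 m).
It fails at once if the V-block, ring gauge, case or screwdriver is pushed more than 30 mm (distance of any of vblock, ring_gauge, case, driver from where it was at the start of the episode above 0.03 m).
It also fails if it takes over 58 s, if anything falls off the work surface, if the arm or the gripper's body presses on something with over 40 N, if the wrist force passes 120 N, or if a joint passes its speed limit or range.

## Working session

There is one attempt and no reset: what is moved stays moved. The work goes in short steps, Python scripts to look and compute and a tool call to move; the robot and the scene stay as the last step left them, time stands still between calls to the robot, and variables do not carry over. Pictures are saved under pics/ and viewed, at most 10 in all, crops included, and the job is handed in when it is done.

Besides the shell and the picture viewer there is one more tool, called after "Emit:" as name([rows], argument=value, ...), one row to a line, values as JSON. carry_out: Moves the arm, as the interface text tells. Its arguments: {"type":"object","properties":{"steps":{"type":"array"},"newtons":{"type":"number"}},"required":["steps"]}

```bash
ls; mkdir -p pics
python3 - <<'E'
from station import bot
import cv2,numpy as np
for n in("side","top"):
    p,d=bot.capture(n); cv2.imwrite(f"pics/{n}0.png",p); np.save(f"{n}0.npy",d)
    c=bot.calibration(n); print(n,c)
s=bot.sense();print(s)
E
```

```text
pics
side {'K': array([[444.76841437,   0.        , 321.74154477],
       [  0.        , 444.76841437, 242.54579528],
       [  0.        ,   0.        ,   1.        ]]), 'D': array([-0.00051089,  0.        ,  0.        ,  0.        ,  0.        ]), 'R': array([[-9.97709374e-01, -6.76461417e-02, -6.20284401e-05],
       [-3.99023274e-02,  5.89257267e-01, -8.06959527e-01],
       [ 5.46242492e-02, -8.05108609e-01, -5.90606738e-01]]), 't': array([0.5287014 , 0.12530328, 1.03616029])}
top {'K': array([[602.20007471,   0.        , 325.3391075 ],
       [  0.        , 602.20007471, 236.74933287],
       [  0.        ,   0.        ,   1.        ]]), 'D': array([0.00664302, 0.        , 0.        , 0.        , 0.        ]), 'R': array([[ 0.01406741, -0.99978743,  0.01507296],
       [-0.98008213, -0.01677346, -0.19788298],
       [ 0.19809374, -0.01198904, -0.98010976]]), 't': array([0.07454281, 0.55390088, 1.48782826])}
{'clock': 0.1, 'joints': array([ 1.64070221e+00,  4.07193889e-02,  8.38778321e-02, -4.21996580e-04,
       -1.61547260e+00, -3.33664996e-01]), 'dq': array([-0.00102074, -0.00229352,  0.00157917,  0.00228644,  0.00138733,
        0.00053739]), 'effort': array([-4.92252802e-03, -3.69354093e+01,  3.48285520e+01,  6.95153564e+00,
       -4.49414118e-03,  2.22744895e-06]), 'tcp_pos': array([0.15629478, 0.57897405, 0.23037628]), 'orientation': array([ 3.11275854e+00, -4.12876430e-01, -1.70872173e-04]), 'ft_force': array([-0.33822636, -0.17946454, -0.08716287]), 'moment': array([-0.04626583, -0.0370983 ,  0.01935001]), 'grip_force': 0.0, 'grip_width': 0.9997009895415228}
```

View pics/side0.png

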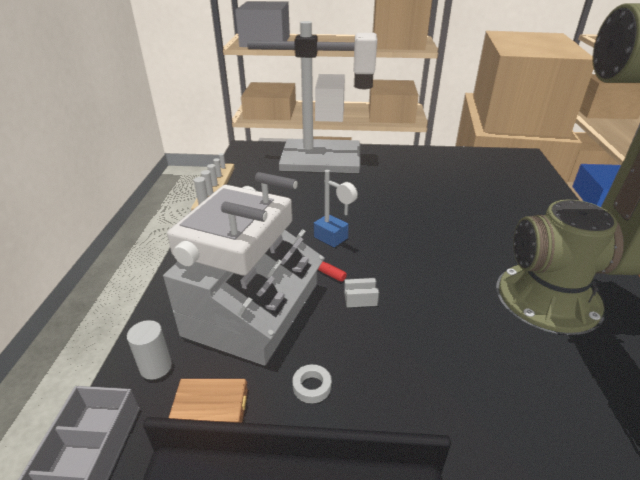

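View pics/top0.png

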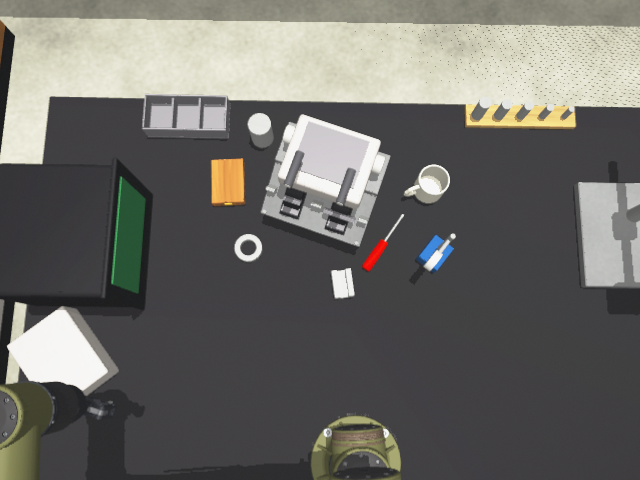

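```bash
cat > h.py <<'E'
import cv2,numpy as np
from station import bot
def cloud(n,d):
    c=bot.calibration(n);v,u=np.mgrid[:480,:640]
    q=cv2.undistortPoints(np.stack([u,v],-1).reshape(-1,1,2).astype(float),c["K"],c["D"]).reshape(480,640,2)
    P=np.dstack([q*d[...,None],d]); W=(P-c["t"])@c["R"]; W[d<=0]=np.nan; return W
def pix(n,X):
    c=bot.calibration(n); return cv2.projectPoints(np.float64(X).reshape(-1,1,3),cv2.Rodrigues(c["R"])[0],c["t"],c["K"],c["D"])[0].reshape(-1,2)
E
python3 - <<'E'
from h import *
T=cloud("top",np.load("top0.npy"));S=cloud("side",np.load("side0.npy"))
print("table z",np.nanmedian(T[300:330,180:300,2]),np.nanmedian(S[380:400,440:460,2]))
ok=lambda W:(W[...,0]>.5)&(W[...,0]<1)&(abs(W[...,1]-.05)<.22)
for n,W in(("top",T),("side",S)):
    m=ok(W)&(abs(W[...,2]-.253)<.006)
    p=W[m][:,:2].astype(np.float32); print(n,m.sum(),np.median(W[m][:,2]),cv2.minAreaRect(p*1000), cv2.boxPoints(cv2.minAreaRect(p*1000)).round())
    # panel normals
    g=cv2.GaussianBlur(np.nan_to_num(W).astype(np.float32),(0,0),1)
    N=np.cross(np.gradient(g,axis=1),np.gradient(g,axis=0));N/=np.linalg.norm(N,axis=2)[...,None]+1e-12
    N*=np.sign(N[...,2:])
    k=ok(W)&(abs(N[...,2]-.883)<.04)&(W[...,2]>.05)&(W[...,2]<.18)
    k&=(N[...,0]<0)
    nn=np.median(N[k],0);q=W[k]
    # refine by robust plane
    for _ in range(4):
        c=np.median(q,0);q=q[abs((q-c)@nn)<.006];c=q.mean(0);nn=np.linalg.svd(q-c,full_matrices=0)[2][2];nn*=np.sign(nn[2])
    print(" panel",k.sum(),len(q),nn,"yaw",np.degrees(np.arctan2(-nn[1],-nn[0])),"off",nn@c)
p=cv2.imread("pics/top0.png")[100:260,240:400];cv2.imwrite("pics/t1.png",cv2.resize(p,None,fx=3.75,fy=3.75,interpolation=3))
E
```

```text
table z -3.079265247792234e-05 -0.0006210843606701407
top 4617 0.2519184270198469 ((695.3914184570312, 71.31390380859375), (213.40037536621094, 163.12005615234375), 71.34797668457031) [[584.  -4.]
 [739. -56.]
 [807. 146.]
 [652. 198.]]
 panel 560 156 [-0.40928362  0.15324085  0.89944658] yaw -20.52652157107552 off -0.1346978141149064
side 3765 0.25119311885911233 ((700.2176513671875, 80.12873840332031), (197.4566192626953, 162.31124877929688), 71.63431549072266) [[592.  12.]
 [746. -39.]
 [808. 148.]
 [654. 199.]]
 panel 1548 1392 [-0.44581602  0.14760319  0.8828711 ] yaw -18.31895489451824 off -0.1569330785673941
```

View pics/t1.png

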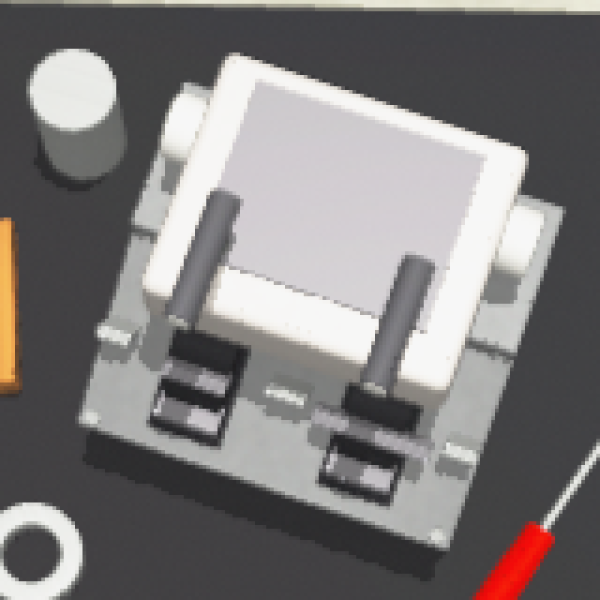

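```bash
cat >> h.py <<'E'
from scipy.spatial.transform import Rotation as Ro
YAW=np.radians(-18.4); O=np.array([.635,.0995,0]); A=O+[0,0,.105]
cx=np.array([np.cos(YAW),np.sin(YAW),0]);cy=np.array([-np.sin(YAW),np.cos(YAW),0]);cz=np.array([0,0,1.])
up=.883*cx+.469*cz; out=-.469*cx+.883*cz
M=np.array([up,cy,out])     # rows: s,y,o
def loc(W): return (W-A)@M.T*1000
def ridges(names=("top","side"),save=None,show=True):
    for n in names:
        p,d=bot.capture(n); L=loc(cloud(n,d))
        if save: cv2.imwrite(f"pics/{save}_{n}.png",p)
        r=np.hypot(L[...,0],L[...,2]);a=np.degrees(np.arctan2(L[...,0],L[...,2]))
        for nm,y0,y1 in(("wheel",40,80),("ends+",84,98),("ends-",22,36)):
            m=(L[...,1]>y0)&(L[...,1]<y1)&(r>(52 if nm=="wheel" else 55.5 if 0 else 50))&(r<62)&(abs(a)<75)
            h=np.histogram(a[m],np.arange(-75,76,5))[0]
            if show: print(n,nm,m.sum(),{int(k):int(c) for k,c in zip(np.arange(-75,75,5),h) if c})
E
python3 - <<'E'
from h import *
T=cloud("top",np.load("top0.npy"));S=cloud("side",np.load("side0.npy"))
ridges()
# fins check: metal fins o up to 53 at y 0, 119
for n,W in(("top",T),("side",S)):
    L=loc(W)
    for y in(0,119,-119):
        m=(abs(L[...,1]-y)<16)&(L[...,2]>44)&(L[...,2]<60)&(abs(L[...,0])<14)
        if m.sum(): print(n,"fin",y,m.sum(),L[m].mean(0).round(1),L[m].min(0).round(),L[m].max(0).round())
    pm=(abs(L[...,1])<125)&(abs(L[...,1]-60)>45)&(abs(L[...,1]+60)>45)&(L[...,0]<-15)&(L[...,0]>-70)&(abs(L[...,2]-20)<8)
    print("panel o",np.median(L[pm][:,2]))
    m=(W[...,2]>.290)&(W[...,2]<.325)&(abs(W[...,1]-.15)<.06)&(W[...,0]>.5)&(W[...,0]<.8)
    C=(W[m]-O)@np.array([cx,cy,cz]).T; print("lamp",m.sum(),C.min(0),C.max(0))
    m=(W[...,2]>.05)&(W[...,0]>.2)&(W[...,0]<.9)&(W[...,1]>.27)&(W[...,1]<.8)
    print("obst",W[m].min(0),W[m].max(0))
i=cv2.imread("pics/side0.png")[200:320,220:340].copy()
X=[A+out*.053, A+out*.053+cy*.119,A+out*.053-cy*.119]+[A+out*.02+up*a*.075+cy*b*.132 for a in(-1,1) for b in(-1,1)]+[O-.015*cx+.19*cz+b*.1*cy for b in (-1,1)]
for n,im,o,f in(("side","side0",(220,200),5),("top","top0",(240,100),3.75)):
    i=cv2.imread(f"pics/{im}.png")[o[1]:o[1]+(120 if n=="side" else 160),o[0]:o[0]+(120 if n=="side" else 160)]
    i=cv2.resize(i,None,fx=f,fy=f,interpolation=3)
    for q in pix(n,X): cv2.circle(i,tuple(np.int32((q-o+.5)*f)),4,(0,0,255),1)
    cv2.imwrite(f"pics/c_{n}.png",i)
a=cv2.imread("pics/c_side.png");b=cv2.imread("pics/c_top.png")
c=np.zeros((600,1200,3),np.uint8);c[:,:600]=a;c[:,600:]=b;cv2.imwrite("pics/c.png",cv2.resize(c,(800,400)))
E
```

```text
top wheel 150 {-75: 17, -70: 20, -65: 1, -60: 9, -55: 17, -50: 22, -45: 3, -15: 17, -10: 33, -5: 11}
top ends+ 26 {-75: 6, -70: 16, -65: 3, -60: 1}
top ends- 24 {-75: 12, -70: 11, -65: 1}
side wheel 362 {-75: 40, -70: 52, -60: 18, -55: 35, -50: 14, -15: 25, -10: 41, -5: 10, 30: 49, 35: 19, 40: 1, 65: 30, 70: 28}
side ends+ 87 {-75: 27, -70: 15, -15: 1, 65: 15, 70: 29}
side ends- 27 {-75: 16, -70: 11}
top fin 0 42 [ 1.4  1.2 52.3] [ -3. -12.  44.] [ 5. 14. 58.]
top fin 119 38 [  1.2 119.3  51. ] [ -4. 109.  44.] [  6. 130.  59.]
top fin -119 35 [   1.6 -117.5   52.5] [  -4. -129.   44.] [   5. -107.   59.]
panel o 19.875007003143164
lamp 341 [-0.04325907  0.05078704  0.29515565] [0.04069217 0.07133056 0.3220374 ]
obst [0.20002736 0.27000077 0.05000006] [0.89904484 0.79999507 0.63428391]
side fin 0 48 [ 0.9  3.9 50.9] [ -3. -13.  45.] [ 5. 15. 54.]
side fin 119 57 [  0.8 122.2  50.6] [ -3. 108.  44.] [  5. 132.  55.]
side fin -119 32 [   1.2 -115.8   50.7] [  -3. -129.   44.] [   5. -106.   55.]
panel o 18.65794739785091
lamp 547 [-0.04255738  0.05161585  0.29011692] [0.0411805  0.07262592 0.31623385]
obst [0.36538214 0.2700437  0.05000094] [0.89998159 0.59455416 0.30269031]
```

View pics/c.png

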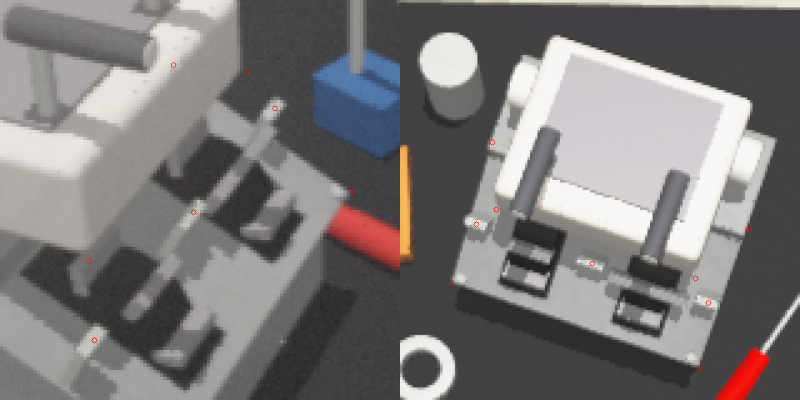

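```bash
sed -i 's/O=np.array(\[.635,.0995,0\])/O=np.array([.636,.0993,0])/' h.py
cat >> h.py <<'E'
RT=np.array([up,-cy,-out]).T
def rel(P,R,s=None):
    s=s or bot.sense();R0=Ro.from_rotvec(s["orientation"]).as_matrix()
    return (R0.T@(np.array(P)-s["tcp_pos"])*100).round(1),np.degrees(Ro.from_matrix(R0.T@R).as_rotvec()).round(1)
def where():
    s=bot.sense();R0=Ro.from_rotvec(s["orientation"]).as_matrix()
    print("t",s["clock"],"s,y,o",loc(s["tcp_pos"]).round(1),"rot err",np.degrees(Ro.from_matrix(RT.T@R0).as_rotvec()).round(1),"F",(M@s["ft_force"]).round(1))
E
python3 - <<'E'
from h import *
T=cloud("top",np.load("top0.npy"))
m=(T[...,2]>.1)&(T[...,0]>.2)&(T[...,1]>.25)&(T[...,1]<.7)&(T[...,0]<.65)
h,_,_=np.histogram2d(T[m][:,0],T[m][:,1],[np.arange(.2,.66,.05),np.arange(.25,.71,.05)]);print(h.astype(int))
R0=Ro.from_rotvec(bot.sense()["orientation"]).as_matrix()
print("via",rel([.34,.33,.33],R0),rel([.42,.24,.33],R0))
P=A+M.T@np.array([-.029,.060,.110]); print(P,rel(P,RT)); where()
E
```

```text
[[  0   0   0   0   0   0 112   2   2]
 [  0   0   0   0   0   0   0   0   1]
 [  0   0   0   0   0   0   0   0   1]
 [  0   0   0   0   0 524 359 474 485]
 [  0   0   0   0   0 718 424 538 530]
 [  0   0   0   0   0 706 405 528 527]
 [  0   0   0   0   0 693 406 512 514]
 [  0   0   0   0   0 672 391 502 503]
 [  0   0   0   0   0 625 380 501 486]]
via (array([24.2, 19.3, -9.9]), array([0., 0., 0.])) (array([34.3, 25.9, -9.9]), array([0., 0., 0.]))
[0.58168856 0.18059972 0.188529  ] (array([51.5, 27.4,  4.2]), array([-0.7, 28. ,  3.2]))
t 0.2 s,y,o [-476.7  303.8  395.4] rot err [  0.7 -28.   -3.2] F [-0.3 -0.9  0.3]
```

Emit:
carry_out([
  {"x":3,"y":4,"z":-5,"gripper":-1},
  {"x":7,"y":9,"z":-9,"gripper":-1},
  {"x":14.2,"y":16.8,"z":-10,"gripper":-1},
  {"x":14.2,"y":16.8,"z":-10,"gripper":-1},
  {"x":14.2,"y":16.8,"z":-10,"gripper":-1},
  {"x":14.2,"y":16.8,"z":-10,"gripper":-1},
  {"x":24,"y":21.5,"z":-10,"ay":10,"gripper":-1},
  {"x":24,"y":21.5,"z":-10,"ay":10,"gripper":-1},
  {"x":34.3,"y":25.9,"z":-10,"ax":-0.7,"ay":28,"az":3.2,"gripper":-1},
  {"x":34.3,"y":25.9,"z":-10,"ax":-0.7,"ay":28,"az":3.2,"gripper":-1},
  {"x":34.3,"y":25.9,"z":-10,"ax":-0.7,"ay":28,"az":3.2,"gripper":-1},
  {"x":34.3,"y":25.9,"z":-10,"ax":-0.7,"ay":28,"az":3.2,"gripper":-1},
  {"x":34.3,"y":25.9,"z":-10,"ax":-0.7,"ay":28,"az":3.2,"gripper":-1},
  {"x":34.3,"y":25.9,"z":-10,"ax":-0.7,"ay":28,"az":3.2,"gripper":-1},
])

```text
validation failed for argument at $.st...
```

Run:
```python
from h import *
where();P=A+M.T@np.array([-.029,.060,.090]);print(rel(P,RT));print(bot.sense()["joints"].round(2),bot.sense()["tcp_pos"])
```

```text
t 0.2 s,y,o [-476.7  303.8  395.4] rot err [  0.7 -28.   -3.2] F [-0.3 -0.9  0.3]
(array([52.4, 27.4,  6. ]), array([-0.7, 28. ,  3.2]))
[ 1.64  0.04  0.08 -0.   -1.62 -0.33] [0.15635575 0.57906916 0.23065389]
```

Emit:
carry_out([
  {"ax":0,"ay":0,"az":0,"x":3,"y":4,"z":-5,"gripper":-1},
  {"ax":0,"ay":0,"az":0,"x":7,"y":9,"z":-9,"gripper":-1},
  {"ax":0,"ay":0,"az":0,"x":14,"y":17,"z":-10,"gripper":-1},
  {"ax":0,"ay":0,"az":0,"x":14,"y":17,"z":-10,"gripper":-1},
  {"ax":0,"ay":0,"az":0,"x":14,"y":17,"z":-10,"gripper":-1},
], newtons=40)

```text
clock: 0.62
tcp_pos: [0.2318, 0.4105, 0.3209]
orientation: [-3.114, 0.412, 0.0]
ft_force: [0.7, 0.5, 0.1]
grip_width: 0.303
grip_force: 0.0
```

Run:
```python
from h import *
where();R0=Ro.from_rotvec(bot.sense()["orientation"]).as_matrix()
print(rel([.42,.24,.33],R0));P=A+M.T@np.array([-.029,.060,.110]);print(rel(P,RT))
```

```text
t 0.6167 s,y,o [-324.1  167.7  416.6] rot err [  0.8 -28.   -3.3] F [ 0.5  0.7 -0.1]
(array([22.6, 11.6, -0.9]), array([0., 0., 0.]))
(array([39.8, 13.1, 13.2]), array([-0.8, 28. ,  3.3]))
```

Emit:
carry_out([
  {"ax":0,"ay":5,"az":0,"x":4,"y":2,"z":0,"gripper":-1},
  {"ax":0,"ay":10,"az":1,"x":8,"y":4,"z":0,"gripper":-1},
  {"ax":0,"ay":15,"az":2,"x":12,"y":6,"z":-1,"gripper":-1},
  {"ax":0,"ay":20,"az":2,"x":15,"y":8,"z":-1,"gripper":-1},
  {"ax":-0.5,"ay":24,"az":3,"x":19,"y":10,"z":-1,"gripper":-1},
  {"ax":-0.8,"ay":28,"az":3.3,"x":22.6,"y":11.6,"z":-1,"gripper":-1},
  {"ax":-0.8,"ay":28,"az":3.3,"x":26,"y":12,"z":1.5,"gripper":-1},
  {"ax":-0.8,"ay":28,"az":3.3,"x":29,"y":12.2,"z":4,"gripper":-1},
  {"ax":-0.8,"ay":28,"az":3.3,"x":32,"y":12.5,"z":6.5,"gripper":-1},
  {"ax":-0.8,"ay":28,"az":3.3,"x":35,"y":12.8,"z":9,"gripper":-1},
  {"ax":-0.8,"ay":28,"az":3.3,"x":38,"y":13.1,"z":11.5,"gripper":-1},
  {"ax":-0.8,"ay":28,"az":3.3,"x":39.8,"y":13.1,"z":13.2,"gripper":-1},
  {"ax":-0.8,"ay":28,"az":3.3,"x":39.8,"y":13.1,"z":13.2,"gripper":-1},
  {"ax":-0.8,"ay":28,"az":3.3,"x":39.8,"y":13.1,"z":13.2,"gripper":-1},
  {"ax":-0.8,"ay":28,"az":3.3,"x":39.8,"y":13.1,"z":13.2,"gripper":-1},
])

```text
clock: 1.87
tcp_pos: [0.5817, 0.1821, 0.1894]
orientation: [2.937, -0.478, 0.734]
ft_force: [-0.5, 1.0, 1.0]
grip_width: 0.001
grip_force: 0.0
```

Run:
```python
from h import *
where();P=A+M.T@np.array([-.029,.060,.110]);print(rel(P,RT));print(bot.sense()["joints"].round(2))
ridges(save="a")
```

```text
t 1.8667 s,y,o [-29.   61.4 111. ] rot err [0.  0.1 0.1] F [-0.2  0.8  1.3]
(array([0. , 0.1, 0.1]), array([-0. , -0.1, -0.1]))
[ 0.86 -0.26 -0.51  0.49 -1.17  0.22]
top wheel 113 {-75: 4, -70: 7, -65: 1, -60: 5, -55: 15, -50: 16, -45: 3, -20: 1, -15: 23, -10: 30, -5: 7, 0: 1}
top ends+ 13 {-75: 3, -70: 8, -65: 2}
top ends- 23 {-75: 13, -70: 6, -65: 4}
side wheel 360 {-75: 29, -70: 50, -65: 2, -60: 13, -55: 48, -50: 13, -15: 32, -10: 42, -5: 3, 25: 2, 30: 55, 35: 15, 40: 1, 60: 1, 65: 40, 70: 14}
side ends+ 88 {-75: 18, -70: 25, -10: 1, 65: 22, 70: 22}
side ends- 27 {-75: 14, -70: 13}
```

View pics/a_side.png

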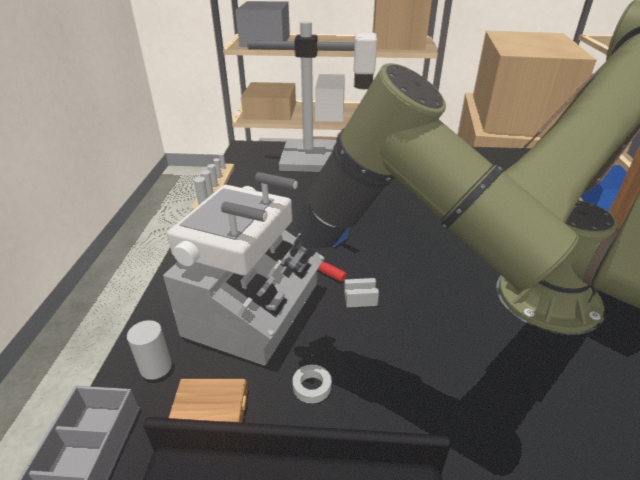

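Run:
```python
from h import *
s=bot.sense();t=s["tcp_pos"];z=-out
for n in("side","top"):
    print(n,pix(n,[t,t-.05*z,t-.1*z,t-.2*z, A+cy*.06+out*.05,A-cy*.06+out*.05]).round())
a=cv2.imread("pics/a_side.png")[170:320,210:410];b=cv2.imread("pics/a_top.png")[110:260,240:440]
cv2.imwrite("pics/d.png",cv2.resize(np.hstack([a,b]),(800,300),interpolation=3))
```

```text
side [[287. 274.]
 [298. 257.]
 [309. 240.]
 [337. 200.]
 [262. 282.]
 [290. 248.]]
top [[284. 213.]
 [279. 217.]
 [275. 223.]
 [264. 234.]
 [293. 196.]
 [340. 212.]]
```

View pics/d.png

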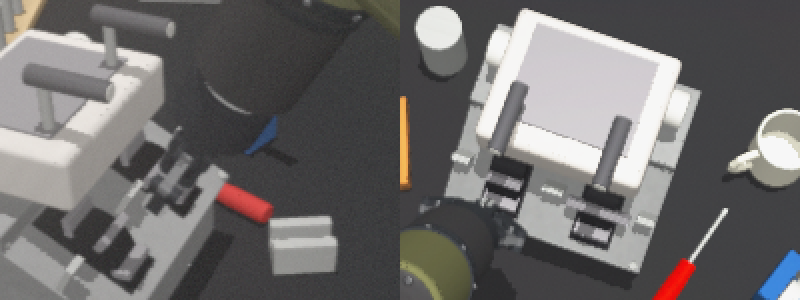

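Emit:
carry_out([
  {"ax":0,"ay":0,"az":0,"x":0,"y":0.1,"z":2.5,"gripper":-1},
  {"ax":0,"ay":0,"az":0,"x":0,"y":0.1,"z":4.5,"gripper":-1},
  {"ax":0,"ay":0,"az":0,"x":0,"y":0.1,"z":5.8,"gripper":-1},
  {"ax":0,"ay":0,"az":0,"x":0,"y":0.1,"z":6.4,"gripper":-1},
  {"ax":0,"ay":0,"az":0,"x":0.3,"y":0.1,"z":6.4,"gripper":-1},
  {"ax":0,"ay":0,"az":0,"x":0.7,"y":0.1,"z":6.4,"gripper":-1},
  {"ax":0,"ay":0,"az":0,"x":1.1,"y":0.1,"z":6.2,"gripper":-1},
  {"ax":0,"ay":0,"az":0,"x":1.5,"y":0.1,"z":6.1,"gripper":-1},
  {"ax":0,"ay":0,"az":0,"x":1.8,"y":0.1,"z":6.1,"gripper":-1},
  {"ax":0,"ay":0,"az":0,"x":1.8,"y":0.1,"z":6.1,"gripper":-1},
  {"ax":0,"ay":0,"az":0,"x":1.8,"y":0.1,"z":6.1,"gripper":-1},
])

```text
clock: 2.88
tcp_pos: [0.6241, 0.1671, 0.1442]
orientation: [2.937, -0.478, 0.735]
ft_force: [0.3, 0.1, 0.7]
grip_width: -0.0
grip_force: 0.0
```

Run:
```python
from h import *
where();ridges(save="b")
```

```text
t 2.8833 s,y,o [-10.5  60.6  49.9] rot err [0.  0.1 0.1] F [0.5 0.2 0.5]
top wheel 62 {-10: 1, -5: 3, 0: 24, 5: 29, 10: 5}
top ends+ 0 {}
top ends- 4 {-75: 3, -65: 1}
side wheel 330 {-75: 27, -70: 61, -65: 1, -45: 23, -40: 41, -35: 20, -25: 3, -20: 6, -15: 4, -10: 4, -5: 7, 0: 19, 5: 28, 10: 3, 40: 1, 45: 21, 50: 8, 55: 1, 65: 35, 70: 17}
side ends+ 82 {-75: 18, -70: 22, -65: 1, -40: 1, 65: 26, 70: 14}
side ends- 32 {-75: 15, -70: 17}
```

Emit:
carry_out([
  {"ax":0,"ay":0,"az":0,"x":-0.3,"y":0,"z":-1.8,"gripper":-1},
  {"ax":0,"ay":0,"az":0,"x":-2.3,"y":0,"z":-1.8,"gripper":-1},
  {"ax":0,"ay":0,"az":0,"x":-4.5,"y":0,"z":-1.8,"gripper":-1},
  {"ax":0,"ay":0,"az":0,"x":-4.6,"y":0,"z":0,"gripper":-1},
  {"ax":0,"ay":0,"az":0,"x":-4.5,"y":0,"z":1.7,"gripper":-1},
  {"ax":0,"ay":0,"az":0,"x":-4.5,"y":0,"z":1.7,"gripper":-1},
  {"ax":0,"ay":0,"az":0,"x":-4.1,"y":0,"z":1.5,"gripper":-1},
  {"ax":0,"ay":0,"az":0,"x":-3.6,"y":0,"z":1.2,"gripper":-1},
  {"ax":0,"ay":0,"az":0,"x":-3.1,"y":0,"z":0.9,"gripper":-1},
  {"ax":0,"ay":0,"az":0,"x":-2.6,"y":0,"z":0.7,"gripper":-1},
  {"ax":0,"ay":0,"az":0,"x":-2.0,"y":0,"z":0.4,"gripper":-1},
  {"ax":0,"ay":0,"az":0,"x":-1.5,"y":0,"z":0.2,"gripper":-1},
  {"ax":0,"ay":0,"az":0,"x":-1.0,"y":0,"z":0.1,"gripper":-1},
  {"ax":0,"ay":0,"az":0,"x":-0.5,"y":0,"z":0,"gripper":-1},
  {"ax":0,"ay":0,"az":0,"x":0,"y":0,"z":0,"gripper":-1},
  {"ax":0,"ay":0,"az":0,"x":0,"y":0,"z":0,"gripper":-1},
])

```text
clock: 4.32
tcp_pos: [0.6245, 0.1668, 0.1442]
orientation: [2.937, -0.478, 0.735]
ft_force: [-0.4, 0.4, 0.1]
grip_width: 0.001
grip_force: 0.0
```

Run:
```python
from h import *
where();ridges(["side"],save="e")
```

```text
t 4.3167 s,y,o [-10.1  60.4  49.7] rot err [0.  0.1 0.1] F [-0.4  0.3  0.3]
side wheel 317 {-75: 28, -70: 56, -45: 17, -40: 40, -35: 21, -25: 1, -20: 6, -15: 3, -10: 6, -5: 7, 0: 19, 5: 27, 10: 5, 45: 21, 50: 7, 55: 2, 60: 2, 65: 30, 70: 19}
side ends+ 86 {-75: 19, -70: 22, -65: 1, 5: 1, 65: 21, 70: 22}
side ends- 27 {-75: 13, -70: 14}
```

Emit:
carry_out([
  {"ax":0,"ay":0,"az":0,"x":-0.3,"y":0,"z":-1.8,"gripper":-1},
  {"ax":0,"ay":0,"az":0,"x":-2.3,"y":0,"z":-1.8,"gripper":-1},
  {"ax":0,"ay":0,"az":0,"x":-4.5,"y":0,"z":-1.8,"gripper":-1},
  {"ax":0,"ay":0,"az":0,"x":-4.6,"y":0,"z":0,"gripper":-1},
  {"ax":0,"ay":0,"az":0,"x":-4.5,"y":0,"z":1.7,"gripper":-1},
  {"ax":0,"ay":0,"az":0,"x":-4.5,"y":0,"z":1.7,"gripper":-1},
  {"ax":0,"ay":0,"az":0,"x":-4.1,"y":0,"z":1.5,"gripper":-1},
  {"ax":0,"ay":0,"az":0,"x":-3.6,"y":0,"z":1.2,"gripper":-1},
  {"ax":0,"ay":0,"az":0,"x":-3.1,"y":0,"z":0.9,"gripper":-1},
  {"ax":0,"ay":0,"az":0,"x":-2.6,"y":0,"z":0.7,"gripper":-1},
])

```text
clock: 5.2
tcp_pos: [0.605, 0.1732, 0.1263]
orientation: [2.937, -0.479, 0.733]
ft_force: [-6.3, 0.3, -0.6]
grip_width: 0.003
grip_force: 2.3
```

Run:
```python
from h import *
where();ridges(["side"],save="f")
```

```text
t 5.2 s,y,o [-36.6  60.3  43.5] rot err [0.  0.  0.1] F [-5.7 -1.7  2.4]
side wheel 315 {-75: 25, -70: 32, -65: 41, -40: 1, -35: 4, -30: 9, -25: 27, -20: 33, 15: 31, 20: 36, 25: 19, 60: 22, 65: 24, 70: 11}
side ends+ 89 {-75: 11, -70: 10, -65: 24, -20: 1, 60: 1, 65: 23, 70: 19}
side ends- 23 {-75: 10, -70: 7, -65: 6}
```

Emit:
carry_out([
  {"ax":0,"ay":0,"az":0,"x":0.6,"y":0,"z":-0.3,"gripper":-1},
  {"ax":0,"ay":0,"az":0,"x":1.1,"y":0,"z":-0.5,"gripper":-1},
  {"ax":0,"ay":0,"az":0,"x":1.6,"y":0,"z":-0.6,"gripper":-1},
  {"ax":0,"ay":0,"az":0,"x":2.1,"y":0,"z":-0.7,"gripper":-1},
  {"ax":0,"ay":0,"az":0,"x":2.6,"y":0,"z":-0.7,"gripper":-1},
  {"ax":0,"ay":0,"az":0,"x":2.6,"y":0,"z":-0.7,"gripper":-1},
  {"ax":0,"ay":0,"az":0,"x":2.3,"y":0,"z":-2.5,"gripper":-1},
  {"ax":0,"ay":0,"az":0,"x":0.3,"y":0,"z":-2.5,"gripper":-1},
  {"ax":0,"ay":0,"az":0,"x":-1.9,"y":0,"z":-2.5,"gripper":-1},
  {"ax":0,"ay":0,"az":0,"x":-2.5,"y":0,"z":-2.5,"gripper":-1},
  {"ax":0,"ay":0,"az":0,"x":-2.5,"y":0,"z":-2.5,"gripper":-1},
])

```text
clock: 6.17
tcp_pos: [0.5722, 0.184, 0.1345]
orientation: [2.937, -0.475, 0.733]
ft_force: [-0.3, -0.1, -0.1]
grip_width: 0.001
grip_force: 0.0
```

Run:
```python
from h import *
where();ridges(["side"],save="g")
p=cv2.imread("pics/g_side.png")[200:320,210:370];cv2.imwrite("pics/g.png",cv2.resize(p,None,fx=4,fy=4,interpolation=3))
```

```text
t 6.1667 s,y,o [-63.2  60.2  67. ] rot err [-0.  0. -0.] F [-0.2 -0.2  0.1]
side wheel 331 {-75: 26, -70: 61, -45: 18, -40: 40, -35: 23, 0: 32, 5: 44, 10: 3, 45: 20, 50: 9, 55: 2, 65: 39, 70: 14}
side ends+ 119 {-75: 20, -70: 20, -65: 1, -45: 7, -40: 14, -35: 14, 60: 3, 65: 22, 70: 18}
side ends- 55 {-75: 12, -70: 15, -45: 5, -40: 11, -35: 12}
```

View pics/g.png

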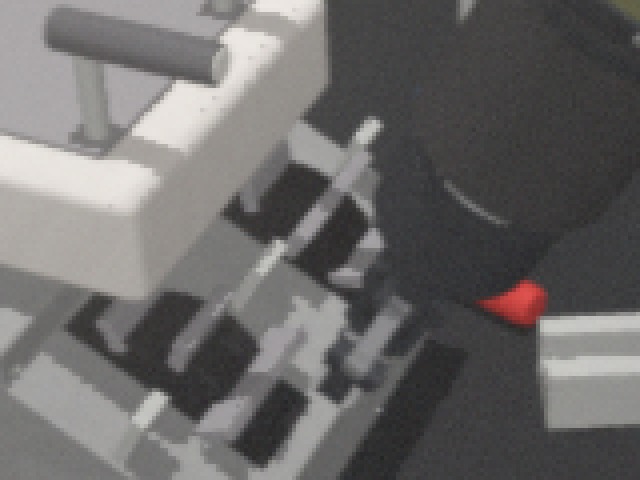

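Emit:
carry_out([
  {"ax":0,"ay":0,"az":0,"x":0.6,"y":0,"z":1.8,"gripper":-1},
  {"ax":0,"ay":0,"az":0,"x":0.7,"y":0,"z":3.4,"gripper":-1},
  {"ax":0,"ay":0,"az":0,"x":0.7,"y":0,"z":3.4,"gripper":-1},
  {"ax":0,"ay":0,"az":0,"x":1.2,"y":0,"z":3.2,"gripper":-1},
  {"ax":0,"ay":0,"az":0,"x":1.7,"y":0,"z":2.9,"gripper":-1},
  {"ax":0,"ay":0,"az":0,"x":2.2,"y":0,"z":2.6,"gripper":-1},
  {"ax":0,"ay":0,"az":0,"x":2.7,"y":0,"z":2.35,"gripper":-1},
  {"ax":0,"ay":0,"az":0,"x":3.2,"y":0,"z":2.15,"gripper":-1},
  {"ax":0,"ay":0,"az":0,"x":3.7,"y":0,"z":2.0,"gripper":-1},
  {"ax":0,"ay":0,"az":0,"x":4.1,"y":0,"z":1.85,"gripper":-1},
  {"ax":0,"ay":0,"az":0,"x":4.5,"y":0,"z":1.75,"gripper":-1},
  {"ax":0,"ay":0,"az":0,"x":4.8,"y":0,"z":1.7,"gripper":-1},
  {"ax":0,"ay":0,"az":0,"x":4.8,"y":0,"z":1.7,"gripper":-1},
  {"ax":0,"ay":0,"az":0,"x":4.8,"y":0,"z":1.7,"gripper":-1},
])

```text
clock: 7.38
tcp_pos: [0.6211, 0.1681, 0.1432]
orientation: [2.937, -0.478, 0.735]
ft_force: [-0.5, -0.0, -0.3]
grip_width: 0.001
grip_force: 0.1
```

Run:
```python
from h import *
where();ridges(["side"],save="i")
```

```text
t 7.3833 s,y,o [-13.7  60.5  50.5] rot err [0.  0.1 0.1] F [-0.6 -0.2 -0.1]
side wheel 328 {-75: 32, -70: 62, -50: 13, -45: 35, -40: 34, -25: 6, -20: 2, -15: 3, -10: 3, -5: 16, 0: 27, 5: 11, 40: 19, 45: 10, 50: 1, 60: 1, 65: 36, 70: 17}
side ends+ 115 {-75: 17, -70: 23, -65: 1, -45: 1, -5: 11, 0: 15, 5: 4, 45: 1, 65: 22, 70: 20}
side ends- 34 {-75: 11, -70: 18, 0: 2, 5: 3}
```

Index ridge is at about +1 to 2°. I'll back off and withdraw, then check.

Emit:
carry_out([
  {"ax":0,"ay":0,"az":0,"x":-0.4,"y":0,"z":0,"gripper":-1},
  {"ax":0,"ay":0,"az":0,"x":-0.5,"y":0,"z":-1.5,"gripper":-1},
  {"ax":0,"ay":0,"az":0,"x":-2,"y":0,"z":-4,"gripper":-1},
  {"ax":0,"ay":0,"az":0,"x":-5,"y":0,"z":-6.5,"gripper":-1},
  {"ax":0,"ay":0,"az":0,"x":-8,"y":0,"z":-9,"gripper":-1},
  {"ax":0,"ay":0,"az":0,"x":-10,"y":0,"z":-12,"gripper":-1},
  {"ax":0,"ay":0,"az":0,"x":-12,"y":0,"z":-14,"gripper":-1},
  {"ax":0,"ay":0,"az":0,"x":-12,"y":0,"z":-14,"gripper":-1},
  {"ax":0,"ay":0,"az":0,"x":-12,"y":0,"z":-14,"gripper":-1},
  {"ax":0,"ay":0,"az":0,"x":-12,"y":0,"z":-14,"gripper":-1},
])

```text
clock: 8.27
tcp_pos: [0.4577, 0.2225, 0.2096]
orientation: [2.938, -0.477, 0.733]
ft_force: [-0.1, -0.6, -0.4]
grip_width: -0.002
grip_force: 0.0
```

Run:
```python
from h import *
where();ridges(save="k")
for n in("side","top"):
    p,d=bot.capture(n);L=loc(cloud(n,d))
    for nm,y0,y1,r in(("idx+",84,99,55),("idx-",21,36,55),("finM",-12,12,48),("finL",109,129,48)):
        m=(L[...,1]>y0)&(L[...,1]<y1)&(L[...,2]>r-3)&(L[...,2]<62)&(abs(L[...,0])<15)
        print(n,nm,m.sum(),L[m].mean(0).round(1))
a=cv2.imread("pics/k_side.png")[200:320,210:370];b=cv2.imread("pics/k_top.png")[140:260,240:400]
cv2.imwrite("pics/k.png",cv2.resize(np.hstack([a,b]),(800,300),interpolation=3))
```

```text
t 8.2667 s,y,o [-134.7   60.6  189.9] rot err [0. 0. 0.] F [-0.1 -0.6 -0.4]
top wheel 183 {-75: 19, -70: 30, -65: 13, -50: 4, -45: 24, -40: 31, -35: 2, -15: 1, -10: 1, -5: 13, 0: 31, 5: 14}
top ends+ 49 {-75: 12, -70: 10, -65: 3, -60: 1, -50: 1, -5: 8, 0: 8, 5: 6}
top ends- 51 {-75: 15, -70: 9, -65: 3, -5: 7, 0: 10, 5: 7}
side wheel 345 {-75: 31, -70: 63, -65: 1, -50: 13, -45: 34, -40: 38, -5: 23, 0: 39, 5: 14, 40: 20, 45: 12, 50: 2, 60: 1, 65: 33, 70: 21}
side ends+ 116 {-75: 24, -70: 17, -5: 9, 0: 17, 5: 5, 45: 1, 60: 1, 65: 23, 70: 19}
side ends- 56 {-75: 19, -70: 12, -5: 7, 0: 13, 5: 5}
side idx+ 35 [ 2.3 91.9 56.7]
side idx- 29 [ 2.2 28.5 56.3]
side finM 37 [-0.1  0.8 52. ]
side finL 41 [1.000e-01 1.196e+02 5.230e+01]
top idx+ 18 [ 2.6 90.4 56.8]
top idx- 23 [ 2.  29.3 57.2]
top finM 39 [ 0.6 -0.4 52.3]
top finL 34 [1.000e-01 1.192e+02 5.250e+01]
```

View pics/k.png

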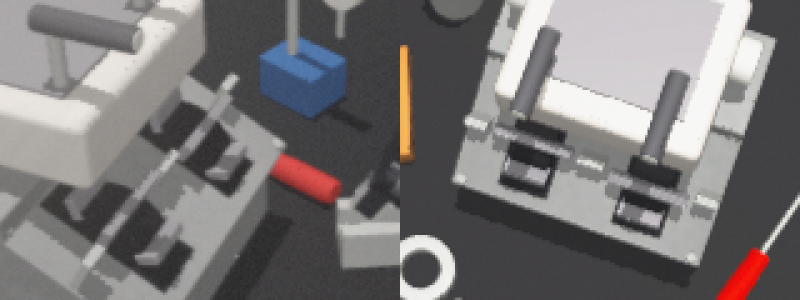

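The long ridge runs in line with the middle and left fins (about 2 mm, 0.04 rad off). The right wheel is unchanged and the arm is clear of everything.

```bash
python3 -c "
from station import bot
print(bot.hand_in())"
```

```text
the job is handed in; nothing more can be done
None
```

The left wheel is set to zero: its long ridge is about 0.04 rad off the pointers, within the 0.15 allowed. The right wheel was not moved, nothing around the instrument was touched, and the job is handed in at about 8 s; the hand-in reply gave no verdict.

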